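# Close and lock the sample box at the screening desk

## Task

Close the sample box on the desk: slide its loose lid into the box's grooves from the open end and push it fully home against the closed end. Then swing the wire bail over from outside the mouth and press it all the way down, so that it lies across the rails on the mouth side of the lid's grip and locks the lid in. Let go, and leave the other things on the desk as they are.

Things in the scene. Friction and masses are not known exactly. Their poses are not given: they have to be found in the camera images.
- box: Grey open sample box screwed to the desk, 121 mm wide (x), body y = -78 to 70 mm, 80 mm high; origin at desk height, z up. C-shaped grooves run along y inside both side walls (105 mm apart): ledge top z = 66 mm, lip underside z = 76, lip top 80, lips' inner edges x = +-42.5 mm (no entry from above). The +y end is open, the -y end closed. Stands in either half of the desk, turned.
- lid: Loose white plastic lid flat on the desk, grip up: plate 100 mm wide (x), 140 mm long (y), 6 mm thick, about 160 g. Origin: centre of its underside, z up. A grip rib stands across its middle, 60 mm long (x), 12 mm thick (y), z = 6 to 41 mm. Symmetrical: either 100 mm end may lead.
- mouth (a point): Middle of the box's open mouth, at the ledge top (box frame 0, 70, 66 mm), axes as the box's. The lid enters here towards the box's -y. From y = 70 to about 85 mm the groove's sides, ledges and lips flare outward by 4 to 6 mm each way as a funnel.
- stop (a point): Middle of the closed end's inner face at ledge height (box frame 0, -70, 66 mm). The lid's leading end butts here; the lid's origin is then at box 0, 0, 66 mm: fully home.
- bail_hinge (a point): Middle of the bail's hinge line (box frame 0, 77, 40 mm), which is parallel to the box's x axis.
- bail_bar (a point): Middle of the bail's cross bar: a steel bar 10 mm in diameter, 148 mm long parallel to the box's x axis, carried by two 8 mm wire arms at box x = +-72 mm, 75 mm from the hinge line.
- bail (a joint): Angle of the U-shaped wire bail, rad. 0: level, outward (+y) from the mouth, below the lid's way in; 1.57: upright; 2.50: its stop, closed, bar lying across the lips at box y = 17, z = 85 mm, 6 mm from the rib of a lid that is home (a lid short of home by over 6 mm blocks it). Starts at 0 to 0.2. Stiff hinge (1 N at the bar): stays where left, must be pressed down.
- spray_bottle: Bystander: white spray bottle, 84 mm in diameter, 250 mm tall, standing; origin at the centre of its underside.
- glove_box: Bystander: cardboard glove carton 100 x 230 x 70 mm (x, y, z), origin at the centre of its underside.
- marker: Bystander: black marker pen lying on the desk, 18 x 155 x 16 mm, along its y; origin on the underside near its middle.
Not all that is in view belongs to the job. What is meant by the lid is not brown or red, and is the smaller of those in its own colour.

How it is judged:
By the outcome, as a careful person would: the job done as asked, in the order asked, and still so for the second after the job is handed in, with the robot touching nothing.
It also fails if it takes over 69 s, if anything falls off the work surface, if the arm or the gripper's body presses on something with over 40 N, if the wrist force passes 120 N, or if a joint passes its speed limit or range.

## Robot

A 7-joint arm with a two-finger parallel gripper is mounted at the origin on the work surface. World frame = base frame: x ahead of the robot, y to its left, z up, the work surface at z = 0. Lengths are in m, angles in rad, forces in N, time in s.
With the tool pointing down it reaches from about 0.4 to 0.85 m from the base axis. Payload 10.4 kg.
Tool frame: the origin (TCP) lies at the very end of the fingers, on their centre line; the grasp point (between the pads) lies 19 mm behind it; z points along the fingers, y is the direction in which the jaws open and shut (so a half turn about z gives the same grasp; the last joint's range is limited). The gripper opens to 87 mm and grips with 3 to 60 N. Pads are 19 mm wide; open, the fingers measure 117 mm over their backs; the gripper's body (75 mm by 190 mm) begins 51 mm behind the grasp point.
Start: joints at [-1.22, 0.332, -0.065, 1.46, 0.022, 1.35, -0.088], TCP at [0.228, 0.582, 0.185] pointing down, gripper open.
Joint ranges: [-2.6, 2.6], [-0.5, 2.12], [-1.47, 1.34], [0.16, 2.42], [-1.27, 4.41], [0.06, 2.06], [-2.6, 2.6]. Speed limits (rad/s): [2.22, 2.22, 2.79, 2.79, 3.14, 3.14, 3.14].

## Interface

Orientations are given as a unit quaternion [x, y, z, w].
In Python, from bench import r, eyes, job gives the robot as it stands. The module is installed in compiled form; this text tells all that it offers.
- The arm moves only by the tool play_rows, never from a script. Its argument "motion" is a list of rows, each a list of 7 numbers: the shift along the tool's x, y, z as a fraction of full scale, then the turn, a rotation vector about the tool's x, y, z as a fraction of full scale, then the opening in per cent of the stroke, from 0 (shut) to 100 (fully open). A call has 1 to 5 rows; each row is the pose to reach, as a shift and turn from the pose commanded when the call began, along the tool's axes at that moment; what a row does not reach only later rows make up. Full scale, the value 1, is 0.2 m for a shift and 90 degrees for a turn. A row lasts 1/8 s, in which the tool goes at most 62.5 mm and 10.7 degrees, less where a joint would pass 70% of its speed; a pose out of reach is approached as far as the arm can. A call with a number of a shift or a turn outside -1 to 1 is refused whole. A call with a gripper value outside its range is refused whole. The fingers move at their own pace and stop on an object; "squeeze" is the grip in N (left out, the last holds). Time passes only in rows, so rows that repeat a pose let the fingers close. It gives the time, the measured TCP pose, the force and the opening at its end, in the units of the state.
- r.read_state(): the state, without advancing time (a new reading comes with each control period).
- eyes.camera(name): name is "scene" or "top" or "wrist"; returns a dict with "image" (400x640x3 uint8, red, green, blue), "mtx" (3x3 intrinsics, pixels), "R" (3x3) and "t" (3): a world point X has camera coordinates R X + t. Camera axes: x right, y down, z forward; pixel columns grow to the right and rows downward; lengths in m; the calibration is good to about 2 mm. A picture is of the moment at which its call begins. There is no depth.
- job.close_job(): hands the job in, once; it reports no verdict.
Trained networks look in a picture, given as the dict that the camera call returned (one of the last four; its "shot" number tells which), for a name from the list of things; names that differ only in an ending like _2 or _b are one class to them, and where a whole thing is asked for, a point or a joint stands for the part that bears it (a point fixed in the world has none). Each returns a list of dicts, best first, with "p" (0 to 1); they miss things now and then, are a little off and sometimes report something else, mostly with a low value. They report only what shows in the picture. A call takes as long as a camera call. They do not tell look-alikes from the thing itself.
- eyes.regions_of(picture, label): "region" (400x640 bool, what is visible of it) and "xy" ([column, row] in pixels, amid what is visible of it).
- eyes.landmark_of(picture, label): "xy" ([column, row] in pixels: a listed point, or the origin of a listed thing).
The state is a dict: "time": time; "joint_positions": joint angles; "joint_vel": joint speeds; "joint_torque": joint torques, N m; "ee_pos": TCP position; "eef_rot": TCP orientation; "ft_force": force on the tool from outside, world axes, zero at the start; "torque": the same for the moment, N m; "width": finger opening in m.
Only numpy, scipy, OpenCV 4.12 (cv2) and the standard library are available. Lean on these libraries where they do the work, as an engineer would, in place of code of your own. Each camera call takes 0.05 s, during which the arm holds its last target. There are 200 camera calls.

## Working session

There is one attempt and no reset: what is moved stays moved. The work goes in short steps, Python scripts to look and compute and a tool call to move; the robot and the scene stay as the last step left them, time stands still between calls to the robot, and variables do not carry over. Pictures are saved under pics/ and viewed, about 8 in all and at most 12, crops included, and the job is handed in when it is done.

Besides the shell and the picture viewer there is one more tool, called after "Call:" as name(argument=value, ...), one argument or row to a line, values as JSON. play_rows: Moves the arm, as the interface text tells. Shift numbers are shares of 0.2 m and turn numbers shares of 90 degrees, none past 1 either way. Its arguments: {"type":"object","properties":{"motion":{"type":"array","items":{"type":"array","items":{"type":"number"}}},"squeeze":{"type":"number"}},"required":["motion"]}

```bash
mkdir -p pics
cat > h.py <<'E'
import numpy as np, cv2
from scipy.spatial.transform import Rotation as Ro
from bench import r, eyes, job
def ray(c,uv):
    d=np.linalg.inv(c['mtx'])@np.array([uv[0],uv[1],1.]); R=c['R']; return -R.T@c['t'], R.T@d
def onz(c,uv,z):
    o,d=ray(c,uv); return o+d*(z-o[2])/d[2]
def proj(c,X):
    q=c['mtx']@(c['R']@np.asarray(X,float)+c['t']); return q[:2]/q[2]
def save(n,im): cv2.imwrite('pics/'+n,cv2.cvtColor(im,cv2.COLOR_RGB2BGR))
E
python3 - <<'E'
from h import *
np.set_printoptions(precision=4,suppress=True)
cs={n:eyes.camera(n) for n in('scene','top','wrist')}
for n,c in cs.items():
    print(n,'pos',-c['R'].T@c['t'])
    if n!='wrist': save(n+'0.png',c['image'])
for n in('top','scene'):
  c=cs[n]
  for l in('box','lid','mouth','stop','bail_hinge','bail_bar','spray_bottle','glove_box','marker'):
    z={'mouth':.066,'stop':.066,'bail_hinge':.04,'bail_bar':.045}.get(l,0)
    print(n,l,[(round(d['p'],2),np.round(d['xy']),onz(c,d['xy'],z)[:2]) for d in eyes.landmark_of(c,l)[:4]])
print(r.read_state())
E
```

```text
scene pos [ 1.1282 -0.7637  0.8785]
top pos [ 0.4421 -0.0069  1.1117]
wrist pos [0.1658 0.6059 0.3851]
top box [(0.56, array([367., 201.]), array([ 0.562 , -0.1659]))]
top lid [(0.8, array([430., 131.]), array([ 0.7785, -0.3539])), (0.71, array([227., 135.]), array([0.7525, 0.2501])), (0.6, array([267., 212.]), array([0.5269, 0.1259])), (0.56, array([265., 280.]), array([0.3304, 0.1247]))]
top mouth [(0.84, array([350., 196.]), array([ 0.568 , -0.1105])), (0.54, array([328., 130.]), array([ 0.7532, -0.0463]))]
top stop [(0.55, array([397., 203.]), array([ 0.5513, -0.2398]))]
top bail_hinge [(0.73, array([344., 196.]), array([ 0.5711, -0.0961]))]
top bail_bar [(0.63, array([319., 190.]), array([ 0.5859, -0.0238])), (0.44, array([369., 199.]), array([ 0.5643, -0.1645]))]
top spray_bottle [(0.63, array([456., 209.]), array([ 0.5444, -0.4282]))]
top glove_box [(0.62, array([328., 133.]), array([ 0.7646, -0.048 ]))]
top marker [(0.67, array([167., 164.]), array([0.6608, 0.4206]))]
scene box [(0.76, array([288., 252.]), array([ 0.5525, -0.1762]))]
scene lid [(0.83, array([312., 338.]), arr
[... 555 characters left out ...]
ve_box [(0.62, array([374., 264.]), array([ 0.7734, -0.0583]))]
scene marker [(0.6, array([419., 167.]), array([0.6545, 0.4386])), (0.47, array([330., 215.]), array([0.5539, 0.0288]))]
{'time': 1.05, 'joint_positions': array([-1.2196,  0.3322, -0.0647,  1.4601,  0.0216,  1.3499, -0.0885]), 'joint_vel': array([-0.001 ,  0.0008, -0.0013,  0.001 , -0.0017, -0.0006,  0.0018]), 'joint_torque': array([ -0.0004, -62.3026,   0.0242, -39.0139,  -0.0611,   0.0308,
         0.    ]), 'ee_pos': array([0.2282, 0.5819, 0.1848]), 'eef_rot': array([ 0.1858,  0.9826,  0.0001, -0.    ]), 'ft_force': array([-0.5157, -1.0274, -0.0547]), 'torque': array([ 0.0338,  0.0283, -0.0254]), 'width': 0.08723482127795457}
```

View images.

View pics/top0.png

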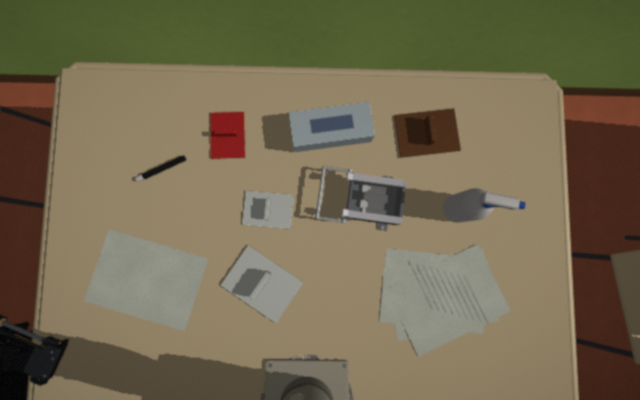

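View pics/scene0.png

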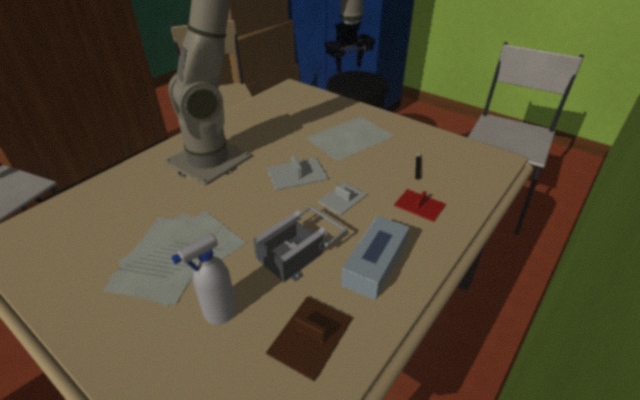

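The small white lid sits at top px (267,212), about 145×104 mm. The larger white lid at (262,284) is the decoy. The box mouth faces about +y world, and the bail lies outward near px (320,192). I'll go above the lid for a closer look.

```bash
cat >> h.py <<'E'
np.set_printoptions(precision=4,suppress=True)
def goal(pos,yaw,s=None,cmd=None):
    """yaw: world angle of tool y axis (mod pi), tool z down; prints shift/turn numbers"""
    s=s or r.read_state(); R0=Ro.from_quat(s['eef_rot']); best=None
    for a in(yaw,yaw+np.pi):
        y=np.array([np.cos(a),np.sin(a),0]); z=np.array([0,0,-1.]); x=np.cross(y,z)
        rv=(R0.inv()*Ro.from_matrix(np.c_[x,y,z])).as_rotvec()
        if best is None or np.linalg.norm(rv)<np.linalg.norm(best): best=rv
    d=R0.inv().apply(np.asarray(pos)-s['ee_pos'])
    print('shift',np.round(d/.2,4),'turn',np.round(best/(np.pi/2),4))
E
python3 - <<'E'
from h import *
s=r.read_state(); print(Ro.from_quat(s['eef_rot']).as_matrix())
c=eyes.camera('wrist'); print(c['mtx'],c['R'])
goal([.53,.08,.30],np.pi/2)
E
```

```text
[[-0.931   0.3651  0.    ]
 [ 0.3651  0.931   0.0001]
 [ 0.      0.0001 -1.    ]]
[[319.5904   0.     318.7825]
 [  0.     319.5904 200.1262]
 [  0.       0.       1.    ]] [[ 0.3648  0.9311  0.0009]
 [ 0.9031 -0.3541  0.2428]
 [ 0.2264 -0.0878 -0.9701]]
shift [-2.321  -1.7851 -0.5763] turn [ 0.0001  0.     -0.238 ]
```

Call:
play_rows(
  motion=[
    [-1,-0.77,-0.55,0,0,0,100],
    [-1,-0.77,-0.55,0,0,0,100],
    [-1,-0.77,-0.55,0,0,0,100],
    [-1,-0.77,-0.55,0,0,0,100],
    [-1,-0.77,-0.55,0,0,0,100],
  ],
)

```text
time: 1.72
ee_pos: [0.3607, 0.3626, 0.2969]
eef_rot: [0.188, 0.982, 0.001, 0.001]
ft_force: [-1.1, 0.5, 0.2]
width: 0.0871
```

Call:
play_rows(
  motion=[
    [-1,-0.77,0,0,0,0,100],
    [-1,-0.77,0,0,0,0,100],
    [-1,-0.77,0,0,0,0,100],
    [-1,-0.77,0,0,0,0,100],
    [-1,-0.77,0,0,0,0,100],
  ],
)

```text
time: 2.35
ee_pos: [0.4901, 0.1439, 0.2951]
eef_rot: [0.19, 0.982, -0.0, 0.001]
ft_force: [0.2, 1.1, -0.3]
width: 0.0873
```

Call:
play_rows(
  motion=[
    [-0.32,-0.25,0,0,0,-0.238,100],
    [-0.32,-0.25,0,0,0,-0.238,100],
    [-0.32,-0.25,0,0,0,-0.238,100],
    [-0.32,-0.25,0,0,0,-0.238,100],
  ],
)

```text
time: 2.85
ee_pos: [0.529, 0.0806, 0.2947]
eef_rot: [0.0, 1.0, 0.0, -0.0]
ft_force: [1.0, 0.1, -0.3]
width: 0.0872
```

Run:
```python
from h import *
s=r.read_state(); print(s['ee_pos'],s['eef_rot'],s['time'])
c=eyes.camera('wrist'); save('w1.png',c['image']); print(c['shot'] if 'shot' in c else c.keys())
for l in('mouth','stop','bail_hinge','bail_bar','lid'):
    z={'mouth':.066,'stop':.066,'bail_hinge':.04,'bail_bar':.045}.get(l,0)
    print(l,[(round(d['p'],2),np.round(d['xy']),onz(c,d['xy'],z)[:2]) for d in eyes.landmark_of(c,l)[:4]])
for d in eyes.regions_of(c,'lid')[:3]:
    m=d['region'].astype(np.uint8); p=max(cv2.findContours(m,0,1)[0],key=cv2.contourArea)
    W=np.array([onz(c,q[0],.006)[:2] for q in p]).astype(np.float32)
    print(d['p'],d['xy'],cv2.minAreaRect(W*1000))
```

```text
[0.529  0.0806 0.2947] [ 0.0003  1.      0.0003 -0.0002] 2.85
5
mouth [(0.69, array([181., 200.]), array([ 0.5694, -0.1093]))]
stop [(0.98, array([ 79., 190.]), array([ 0.5551, -0.2481]))]
bail_hinge [(0.95, array([195., 199.]), array([ 0.5746, -0.1011]))]
bail_bar [(0.61, array([240., 202.]), array([ 0.578 , -0.0341]))]
lid [(0.91, array([345., 167.]), array([0.533 , 0.1224])), (0.81, array([415., 295.]), array([0.7547, 0.2473])), (0.73, array([356.,  19.]), array([0.3252, 0.1341]))]
0.76 [344.9, 166.2] ((533.5068969726562, 122.2903060913086), (141.7777099609375, 101.84937286376953), 85.84410858154297)
0.64 [365.9, 33.2] ((322.7471008300781, 132.6741485595703), (193.33554077148438, 139.37921142578125), 57.73947525024414)
0.61 [399.1, 296.0] ((746.260498046875, 225.3562774658203), (59.972415924072266, 49.17222213745117), 89.9570541381836)
```

View pics/w1.png

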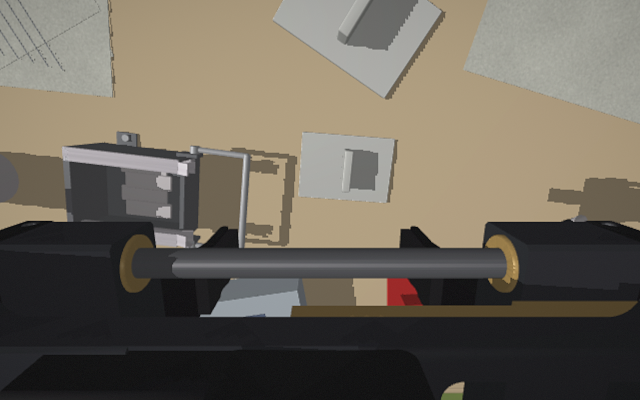

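The lid is at about (0.5335, 0.1223), with its long axis at 85.8° and a measured size of 142×102 mm. The box is at left, px 64–200. I'll take one look from above the box before grasping.

Call:
play_rows(
  motion=[
    [-0.55,-0.9,0,0,0,0,100],
    [-0.55,-0.9,0,0,0,0,100],
    [-0.55,-0.9,0,0,0,0,100],
    [-0.55,-0.9,0,0,0,0,100],
    [-0.55,-0.9,0,0,0,0,100],
  ],
)

```text
time: 3.82
ee_pos: [0.6395, -0.1029, 0.2939]
eef_rot: [0.002, 1.0, -0.001, -0.001]
ft_force: [0.4, 0.3, -0.4]
width: 0.0866
```

Run:
```python
from h import *
s=r.read_state(); print(s['ee_pos'],s['eef_rot'],s['time'])
c=eyes.camera('wrist'); np.savez('w2.npz',**c)
for l in('mouth','stop','bail_hinge','bail_bar','box'):
    z={'mouth':.066,'stop':.066,'bail_hinge':.04,'bail_bar':.045}.get(l,0)
    print(l,[(round(d['p'],2),np.round(d['xy']),onz(c,d['xy'],z)[:2]) for d in eyes.landmark_of(c,l)[:4]])
im=c['image']; im2=cv2.resize(im[0:240,160:480],None,fx=2.5,fy=2.5,interpolation=cv2.INTER_CUBIC); save('w2.png',im2)
```

```text
[ 0.6395 -0.1029  0.2939] [ 0.0017  1.     -0.0006 -0.0006] 3.825
mouth [(0.82, array([315., 120.]), array([ 0.5722, -0.1072])), (0.7, array([344., 245.]), array([ 0.7461, -0.0665]))]
stop [(0.56, array([206., 107.]), array([ 0.5558, -0.2476]))]
bail_hinge [(0.73, array([318., 120.]), array([ 0.5717, -0.1038]))]
bail_bar [(0.78, array([372., 125.]), array([ 0.5797, -0.0301])), (0.51, array([346., 244.]), array([ 0.7539, -0.0614])), (0.28, array([ 98., 100.]), array([ 0.5459, -0.4004]))]
box [(0.84, array([268., 112.]), array([ 0.5605, -0.1789])), (0.7, array([346., 245.]), array([ 0.7736, -0.0575]))]
```

View pics/w2.png

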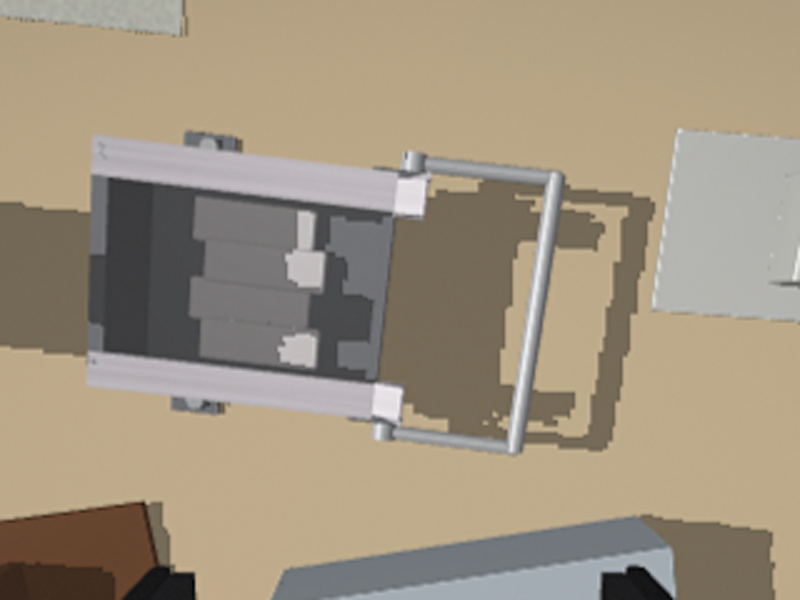

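The crop shows the box clearly. Lip corners at the closed end are at crop (93,136) and (88,384), the funnel blocks start at x≈400 and 373, and the bar runs (559,175)–(515,450). Next I'll fit the box pose.

Run:
```python
from h import *
from scipy.optimize import least_squares
c=dict(np.load('w2.npz'))
P=np.array([[-60.5,-78,80],[60.5,-78,80],[-60.5,70,80],[60.5,70,80]])/1000
uv=np.array([[93,136],[88,384],[400,171],[373,418]])/2.5+[160,0]
bu=np.array([[559,175],[515,450]])/2.5+[160,0]
def tf(p,X): a=p[2]; return np.c_[X[:,0]*np.cos(a)-X[:,1]*np.sin(a)+p[0],X[:,0]*np.sin(a)+X[:,1]*np.cos(a)+p[1],X[:,2]]
def bar(q): return np.array([[-.074,.077+.075*np.cos(q),.04+.075*np.sin(q)],[.074,.077+.075*np.cos(q),.04+.075*np.sin(q)]])
def f(p): 
    e=[proj(c,X) for X in tf(p,P)]-uv; b=[proj(c,X) for X in tf(p,bar(p[3]))]-bu
    return np.r_[e.ravel(),b.ravel()]
s=least_squares(f,[.56,-.175,-.12,.1]); print(s.x,np.degrees(s.x[2]),s.fun)
p=s.x
for n,X in dict(mouth=[0,.07,.066],pre=[0,.175,.066],home=[0,0,.066],bar=bar(p[3]).mean(0)).items(): print(n,tf(p,np.array([X])))
t=eyes.camera('top')
for X in np.r_[tf(p,P),tf(p,bar(p[3]))]: print(proj(t,X))
goal([.5335,.1223,.009+.06],np.radians(85.84))
```

```text
[ 0.5638 -0.1775 -0.119   0.0897] -6.819408327517354 [ 0.4769 -0.7792  0.1696  0.5539  0.0076  0.4534 -0.0069  0.1531 -0.6229
 -0.4047 -0.0771  0.0151]
mouth [[ 0.5722 -0.108   0.066 ]]
pre [[ 0.5846 -0.0038  0.066 ]]
home [[ 0.5638 -0.1775  0.066 ]]
bar [[ 0.5819 -0.0269  0.0467]]
[401.1117 223.6114]
[406.0257 179.8536]
[346.9922 216.2413]
[352.5691 172.5272]
[316.2541 217.8711]
[323.3044 166.0554]
shift [0.5282 1.1098 1.131 ] turn [0.0005 0.0003 0.0473]
```

Call:
play_rows(
  motion=[
    [0.53,1,0.8,0,0,0.047,100],
    [0.53,1,0.8,0,0,0.047,100],
    [0.53,1,0.8,0,0,0.047,100],
    [0.53,1,0.8,0,0,0.047,100],
    [0.53,1,0.8,0,0,0.047,100],
  ],
)

```text
time: 4.8
ee_pos: [0.5307, 0.1027, 0.1331]
eef_rot: [0.034, 0.999, 0.0, -0.001]
ft_force: [0.3, -0.5, 0.7]
width: 0.0868
```

Run:
```python
from h import *
s=r.read_state(); print(s['ee_pos'],s['joint_positions'],s['time'])
c=eyes.camera('wrist'); save('w3.png',c['image'])
for d in eyes.regions_of(c,'lid')[:2]:
    m=d['region'].astype(np.uint8); p=max(cv2.findContours(m,0,1)[0],key=cv2.contourArea)
    W=np.array([onz(c,q[0],.006)[:2] for q in p]).astype(np.float32)
    print(d['p'],d['xy'],cv2.minAreaRect(W*1000))
goal([.5335,.1223,.011],np.radians(85.84))
```

```text
[0.5307 0.1027 0.1331] [-0.6595  0.1862  0.433   1.7747 -0.0847  1.2008  1.2995] 4.8
0.98 [360.2, 24.4] ((392.80120849609375, 135.39657592773438), (162.32931518554688, 68.16221618652344), 86.08625030517578)
0.63 [452.5, 391.4] ((800.9921875, 250.0338134765625), (27.1794490814209, 24.05652618408203), 86.00546264648438)
shift [-0.0075  0.1     0.6112] turn [ 0.0002 -0.0019  0.0027]
```

View pics/w3.png

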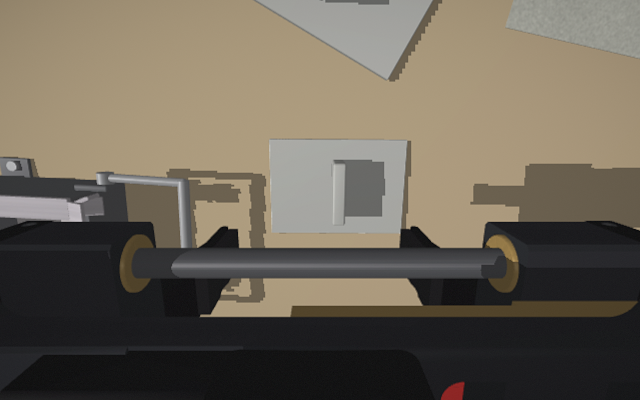

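Run:
```python
from h import *
c=eyes.camera('wrist')
W=np.array([onz(c,q,.006)[:2] for q in [(269,139),(407,139),(404.5,233.5),(272,234)]])
print(W,W.mean(0),cv2.minAreaRect((W*1000).astype(np.float32)))
goal([*W.mean(0),.011],np.radians(85.84))
```

```text
[[0.479  0.0559]
 [0.4885 0.1951]
 [0.5896 0.1922]
 [0.5803 0.0484]] [0.5343 0.1229] ((534.2477416992188, 123.5543212890625), (144.0579376220703, 101.59523010253906), 86.31388854980469)
shift [-0.001   0.1127  0.618 ] turn [ 0.0001 -0.0005  0.0011]
```

Both measurements agree: lid centre (0.534, 0.123), yaw about 86°. I'll descend and grip.

Call:
play_rows(
  motion=[
    [0,0.11,0.2,0,0,0,100],
    [0,0.11,0.4,0,0,0,100],
    [0,0.11,0.55,0,0,0,100],
    [0,0.11,0.61,0,0,0,100],
    [0,0.11,0.61,0,0,0,60],
  ],
)

```text
time: 5.58
ee_pos: [0.5357, 0.1204, 0.0132]
eef_rot: [0.037, 0.999, -0.0, 0.0]
ft_force: [-0.4, -0.5, 0.8]
width: 0.0825
```

Call:
play_rows(
  motion=[
    [0,0,0,0,0,0,0],
    [0,0,0,0,0,0,0],
    [0,0,0,0,0,0,0],
    [0,0,0,0,0,0,0],
    [0,0,0,0,0,0,0],
  ],
  squeeze=40,
)

```text
time: 6.2
ee_pos: [0.5351, 0.1212, 0.0128]
eef_rot: [0.037, 0.999, 0.0, 0.0]
ft_force: [1.2, -0.2, 0.8]
width: 0.0349
```

Run:
```python
from h import *
s=r.read_state(); print(s['ee_pos'],s['width'],s['ft_force'],s['time'])
```

```text
[0.5351 0.1212 0.0128] 0.03493131088463805 [ 1.1662 -0.167   0.7601] 6.2
```

Call:
play_rows(
  motion=[
    [0,0,0,0,0,0,0],
    [0,0,0,0,0,0,0],
    [0,0,0,0,0,0,0],
    [0,0,0,0,0,0,0],
    [0,0,0,0,0,0,0],
  ],
)

```text
time: 6.82
ee_pos: [0.5351, 0.1211, 0.0127]
eef_rot: [0.037, 0.999, 0.0, -0.0]
ft_force: [0.2, 0.6, -0.9]
width: 0.0006
```

Call:
play_rows(
  motion=[
    [0,0,-0.1,0,0,0,0],
    [0,0,-0.3,0,0,0,0],
    [0,0,-0.5,0,0,0,0],
    [0,0,-0.5,0,0,0,0],
    [0,0,-0.5,0,0,0,0],
  ],
)

```text
time: 7.45
ee_pos: [0.5347, 0.1211, 0.1122]
eef_rot: [0.037, 0.999, 0.0, -0.0]
ft_force: [0.2, -0.5, 0.1]
width: 0.0004
```

Run:
```python
from h import *
s=r.read_state(); print(s['ee_pos'],s['width'],s['ft_force'],s['time'])
c=eyes.camera('wrist'); save('w4.png',c['image'])
```

```text
[0.5347 0.1211 0.1122] 0.00036787053037261775 [ 0.1964 -0.4893  0.1046] 7.45
```

View pics/w4.png

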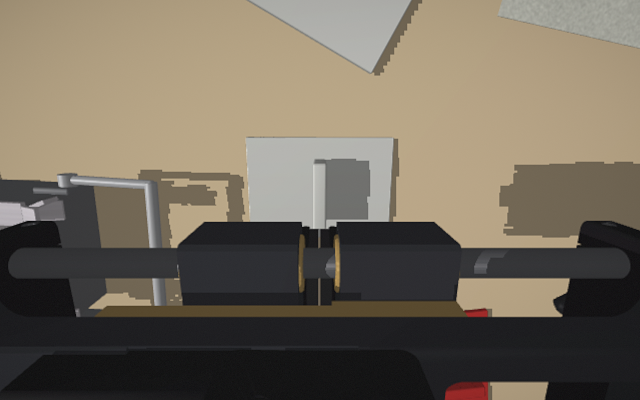

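The fingers shut to 0, so the rib was missed. The lid is still lying at px 248–395, so I'll check the geometry.

Run:
```python
from h import *
s=r.read_state(); c=eyes.camera('wrist'); t=eyes.camera('top'); sc=eyes.camera('scene')
e=s['ee_pos']; print('tcp px',proj(c,e),'down',proj(c,[e[0],e[1],.04]),proj(c,[e[0],e[1],.0]))
print('cam',-c['R'].T@c['t'],c['R'])
print('rib top pts',onz(c,(320,161),.041),'lid corners',onz(c,(247,138),.006),onz(c,(395,138),.006))
for n,k in(('top',t),('scene',sc)):
  print(n,'tcp',proj(k,e))
  for d in eyes.regions_of(k,'lid')[:4]:
    m=d['region'].astype(np.uint8); p=max(cv2.findContours(m,0,1)[0],key=cv2.contourArea)
    W=np.array([onz(k,q[0],.006)[:2] for q in p]).astype(np.float32)
    print(d['p'],d['xy'],cv2.minAreaRect(W*1000))
a=cv2.resize(t['image'][160:260,200:360],None,fx=2.5,fy=2.5); b=cv2.resize(sc['image'][140:240,260:420],None,fx=2.5,fy=2.5)
save('c5.png',np.hstack([cv2.resize(x,(400,250)) for x in(a,b)]))
```

```text
tcp px [318.4331 224.4528] down [318.5295 198.7179] [318.5651 189.2265]
cam [0.4679 0.1261 0.3128] [[ 0.0733  0.9973 -0.0001]
 [ 0.9678 -0.0711  0.2416]
 [ 0.241  -0.0178 -0.9704]]
rib top pts [0.5013 0.1247 0.041 ] lid corners [0.4789 0.0574 0.006 ] [0.4891 0.1967 0.006 ]
top tcp [263.558  205.5411]
0.89 [287.1, 281.3] ((312.9483337402344, 80.96082305908203), (90.004150390625, 98.99476623535156), 56.37557601928711)
0.88 [426.2, 131.6] ((772.4842529296875, -345.7569885253906), (132.2225799560547, 185.30654907226562), 7.682838439941406)
0.85 [225.9, 130.3] ((755.8274536132812, 246.60357666015625), (140.87071228027344, 102.15106201171875), 2.018505811691284)
0.75 [279.3, 223.7] ((497.7312316894531, 82.24951171875), (61.7613639831543, 32.969547271728516), 85.1988525390625)
scene tcp [343.1409 171.0909]
0.95 [310.0, 339.2] ((774.357421875, -346.5238037109375), (131.9447784423828, 185.32913208007812), 7.840590476989746)
0.88 [298.8, 173.9] ((307.78125, 144.66412353515625), (193.39151000976562, 196.08042907714844), 57.17254638671875)
0.87 [422.1, 202.2] ((756.0806884765625, 255.12818908691406), (140.39524841308594, 127.09413146972656), 2.727358341217041)
0.71 [345.0, 193.4] ((536.1242065429688, 123.91046142578125), (157.77090454101562, 110.59336853027344), 86.50154876708984)
```

View pics/c5.png

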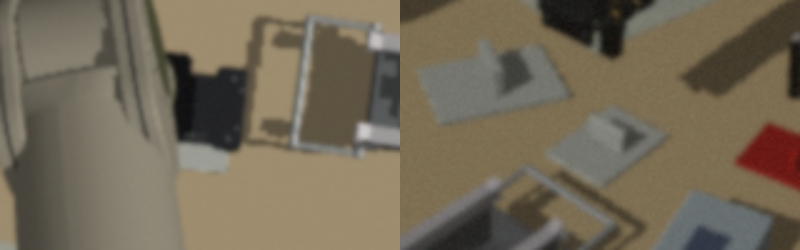

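The lid position checks out, but in the scene view the finger ends look about 9 px (about 30 mm) above the projected TCP. I'll feel for the rib top with closed fingers to test the height.

Call:
play_rows(
  motion=[
    [0,0,0.15,0,0,0,0],
    [0,0,0.3,0,0,0,0],
    [0,0,0.3,0,0,0,0],
  ],
)

```text
time: 8.12
ee_pos: [0.5333, 0.1205, 0.0507]
eef_rot: [0.037, 0.999, -0.001, -0.002]
ft_force: [-0.1, -0.2, 0.2]
width: 0.0005
```

Call:
play_rows(
  motion=[
    [0,0,0.02,0,0,0,0],
    [0,0,0.02,0,0,0,0],
  ],
)

```text
time: 8.38
ee_pos: [0.5357, 0.1213, 0.0496]
eef_rot: [0.037, 0.999, 0.0, 0.001]
ft_force: [0.7, -0.0, 0.6]
width: 0.0001
```

Call:
play_rows(
  motion=[
    [0,0,0.02,0,0,0,0],
    [0,0,0.02,0,0,0,0],
  ],
)

```text
time: 8.62
ee_pos: [0.535, 0.1211, 0.0448]
eef_rot: [0.037, 0.999, 0.0, 0.0]
ft_force: [0.0, -0.0, -1.5]
width: 0.0006
```

Call:
play_rows(
  motion=[
    [0,0,0.02,0,0,0,0],
    [0,0,0.02,0,0,0,0],
  ],
)

```text
time: 8.88
ee_pos: [0.5349, 0.1211, 0.0404]
eef_rot: [0.037, 0.999, -0.0, -0.0]
ft_force: [-0.4, 0.3, 0.4]
width: 0.0006
```

Call:
play_rows(
  motion=[
    [0,0,0.02,0,0,0,0],
    [0,0,0.02,0,0,0,0],
  ],
)

```text
time: 9.12
ee_pos: [0.5348, 0.121, 0.0363]
eef_rot: [0.037, 0.999, -0.0, -0.0]
ft_force: [0.2, 0.6, -0.1]
width: 0.0005
```

Call:
play_rows(
  motion=[
    [0,0,0.02,0,0,0,0],
    [0,0,0.02,0,0,0,0],
  ],
)

```text
time: 9.38
ee_pos: [0.5349, 0.1211, 0.0324]
eef_rot: [0.037, 0.999, -0.0, -0.0]
ft_force: [-0.8, -0.5, 0.6]
width: 0.0002
```

Run:
```python
from h import *
s=r.read_state(); c=eyes.camera('wrist'); sc=eyes.camera('scene'); e=s['ee_pos']; print(e,s['ft_force'],proj(sc,e),proj(c,e))
u=proj(sc,e)
a=sc['image'][130:210,300:400]
a=cv2.resize(a,(700,560),interpolation=cv2.INTER_CUBIC).copy()
cv2.drawMarker(a,tuple(int(v) for v in (u-[300,130])*7),(255,0,0),0,12,1)
save('c6.png',a)
```

```text
[0.5349 0.1211 0.0324] [-0.7508 -0.4657  0.6186] [342.4425 190.6987] [318.447  224.4685]
```

View pics/c6.png

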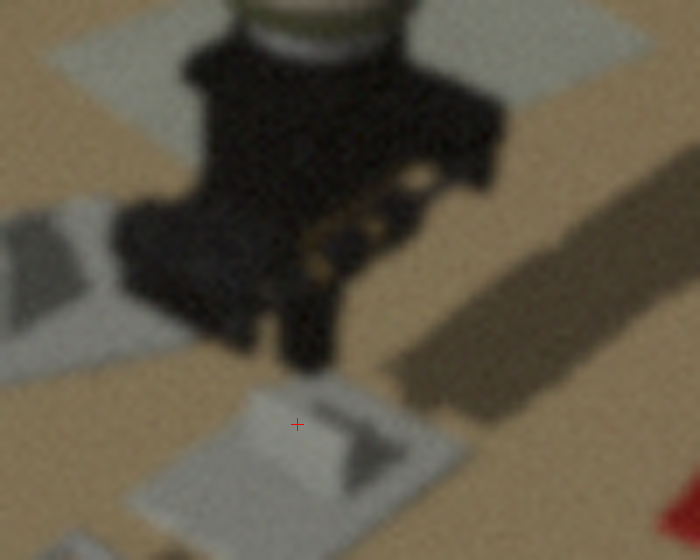

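The finger tip at crop (308,370) is clearly above the projected TCP marker at (297,424). I'll keep feeling downward.

Call:
play_rows(
  motion=[
    [0,0,0.05,0,0,0,0],
    [0,0,0.09,0,0,0,0],
    [0,0,0.09,0,0,0,0],
  ],
)

```text
time: 9.85
ee_pos: [0.5343, 0.1209, 0.0137]
eef_rot: [0.037, 0.999, -0.0, -0.001]
ft_force: [-0.1, 0.3, 0.0]
width: 0.0002
```

Call:
play_rows(
  motion=[
    [0,0,0.015,0,0,0,0],
    [0,0,0.015,0,0,0,0],
  ],
)

```text
time: 10.1
ee_pos: [0.535, 0.1211, 0.0116]
eef_rot: [0.037, 0.999, 0.0, -0.0]
ft_force: [-0.0, 0.5, -0.7]
width: 0.0001
```

Call:
play_rows(
  motion=[
    [0,0,0.015,0,0,0,0],
    [0,0,0.015,0,0,0,0],
  ],
)

```text
time: 10.35
ee_pos: [0.535, 0.1211, 0.0086]
eef_rot: [0.037, 0.999, 0.0, -0.0]
ft_force: [0.9, -0.2, -0.8]
width: 0.0003
```

Call:
play_rows(
  motion=[
    [0,0,0.01,0,0,0,0],
    [0,0,0.01,0,0,0,0],
  ],
)

```text
time: 10.6
ee_pos: [0.5349, 0.1211, 0.0066]
eef_rot: [0.037, 0.999, -0.0, -0.0]
ft_force: [0.1, -0.4, -0.2]
width: 0.0004
```

Call:
play_rows(
  motion=[
    [0,0,0.01,0,0,0,0],
    [0,0,0.01,0,0,0,0],
  ],
)

```text
time: 10.85
ee_pos: [0.535, 0.1211, 0.0046]
eef_rot: [0.037, 0.999, 0.0, -0.0]
ft_force: [0.6, 0.2, -0.6]
width: 0.0003
```

Call:
play_rows(
  motion=[
    [0,0,0.01,0,0,0,0],
    [0,0,0.01,0,0,0,0],
  ],
)

```text
time: 11.1
ee_pos: [0.5353, 0.1212, 0.0037]
eef_rot: [0.037, 0.999, 0.0, 0.0]
ft_force: [-4.4, -1.3, 11.6]
width: 0.0004
```

Run:
```python
from h import *
s=r.read_state(); sc=eyes.camera('scene'); w=eyes.camera('wrist'); e=s['ee_pos']; print(e,s['ft_force'],s['time'])
u=proj(sc,e); print(u)
a=sc['image'][150:210,300:380]
a=cv2.resize(a,(400,300),interpolation=cv2.INTER_CUBIC).copy()
cv2.drawMarker(a,tuple(int(v) for v in (u-[300,150])*5),(255,0,0),0,12,1)
b=cv2.resize(w['image'][100:340,160:480],(400,300))
b=np.clip(b.astype(float)*2.5,0,255).astype(np.uint8)
save('c7.png',np.hstack([a,b]))
```

```text
[0.5353 0.1212 0.0037] [-4.4404 -1.2947 11.6244] 11.1
[342.279 197.459]
```

View pics/c7.png

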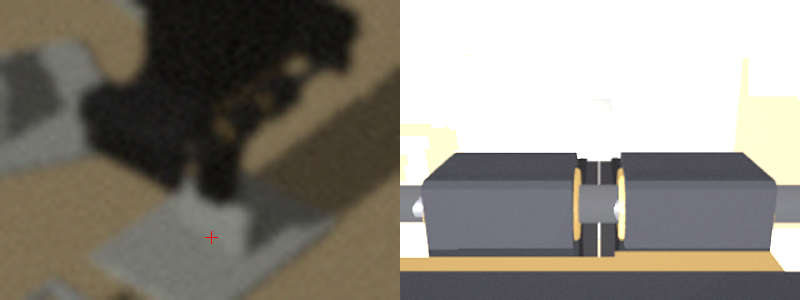

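Contact came at a reported z of 0.004 on the rib top (true z 0.041). So the real fingertips are about 37 mm short of the reported TCP, and the wrist view agrees (tip edge at row ~228). I'll grip again with that correction.

Call:
play_rows(
  motion=[
    [0,0.008,-0.15,0,0,0,50],
    [0,0.008,-0.15,0,0,0,50],
    [0,0.008,-0.15,0,0,0,50],
    [0,0.008,-0.15,0,0,0,50],
    [0,0.008,-0.15,0,0,0,50],
  ],
)

```text
time: 11.82
ee_pos: [0.5348, 0.1225, 0.0321]
eef_rot: [0.037, 0.999, -0.0, -0.0]
ft_force: [0.2, -0.1, -0.8]
width: 0.04
```

Call:
play_rows(
  motion=[
    [0,0,0.1,0,0,0,50],
    [0,0,0.18,0,0,0,50],
    [0,0,0.24,0,0,0,50],
    [0,0,0.255,0,0,0,50],
    [0,0,0.255,0,0,0,50],
  ],
)

```text
time: 12.45
ee_pos: [0.5353, 0.1227, -0.0182]
eef_rot: [0.037, 0.999, -0.0, -0.0]
ft_force: [0.1, -0.0, -0.1]
width: 0.0434
```

Call:
play_rows(
  motion=[
    [0,0,0,0,0,0,0],
    [0,0,0,0,0,0,0],
    [0,0,0,0,0,0,0],
    [0,0,0,0,0,0,0],
    [0,0,0,0,0,0,0],
  ],
  squeeze=40,
)

```text
time: 13.08
ee_pos: [0.5353, 0.1227, -0.0181]
eef_rot: [0.037, 0.999, 0.0, 0.0]
ft_force: [0.5, 0.7, 1.9]
width: 0.012
```

Call:
play_rows(
  motion=[
    [0,0,-0.15,0,0,0,0],
    [0,0,-0.35,0,0,0,0],
    [0,0,-0.5,0,0,0,0],
    [0,0,-0.5,0,0,0,0],
    [0,0,-0.5,0,0,0,0],
  ],
)

```text
time: 13.7
ee_pos: [0.5345, 0.1226, 0.0807]
eef_rot: [0.037, 0.999, -0.0, -0.001]
ft_force: [0.6, 0.3, -1.9]
width: 0.0121
```

Run:
```python
from h import *
s=r.read_state(); print(s['ee_pos'],s['width'],s['ft_force'],s['time'])
goal([.585,-.0087,.080],np.radians(83.18))
```

```text
[0.5345 0.1226 0.0807] 0.012084466041299025 [ 0.6052  0.291  -1.8636] 13.7
shift [-0.3001 -0.6364  0.0035] turn [-0.0002 -0.0008  0.0289]
```

Call:
play_rows(
  motion=[
    [-0.1,-0.2,0,0,0,0.029,0],
    [-0.22,-0.45,0,0,0,0.029,0],
    [-0.3,-0.636,0,0,0,0.029,0],
    [-0.3,-0.636,0,0,0,0.029,0],
    [-0.3,-0.636,0,0,0,0.029,0],
  ],
)

```text
time: 14.32
ee_pos: [0.5848, -0.0079, 0.0804]
eef_rot: [0.06, 0.998, 0.0, -0.001]
ft_force: [-0.4, 0.8, -1.8]
width: 0.0114
```

Run:
```python
from h import *
s=r.read_state(); print(s['ee_pos'],s['width'],s['ft_force'],s['time'])
c=eyes.camera('wrist'); save('w8.png',c['image']); e=s['ee_pos']
R=Ro.from_quat(s['eef_rot']).as_matrix()
# expected lid corner pixels assuming lid centre under TCP
for x in(.05,-.05):
  for y in(-.07,.07):
    print(x,y,proj(c,e+R@[x,y,0]+[0,0,.024]))
sc=eyes.camera('scene');save('s8.png',cv2.resize(sc['image'][130:290,230:410],(675,600)))
goal([.585,-.0087,.050],np.radians(83.18))
```

```text
[ 0.5848 -0.0079  0.0804] 0.011428506923380172 [-0.4475  0.7927 -1.7697] 14.325
0.05 -0.07 [191.2176 151.6694]
0.05 0.07 [445.6534 151.7536]
-0.05 -0.07 [206.6473 312.4744]
-0.05 0.07 [430.1945 312.4859]
shift [-0.0009 -0.0084  0.1548] turn [ 0.0002 -0.0009  0.001 ]
```

View pics/w8.png

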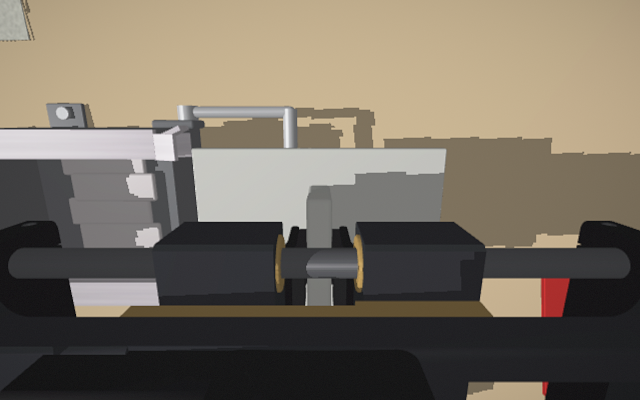

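The lid is held square: visible edge (192,150)–(446,149) against predicted row 151.7 and columns 191–446, and parallel to the lips. I'll lower it to groove height and start inserting.

Call:
play_rows(
  motion=[
    [0,-0.008,0.08,0,0,0,0],
    [0,-0.008,0.152,0,0,0,0],
    [0,-0.008,0.152,0,0,0,0],
  ],
)

```text
time: 14.8
ee_pos: [0.5841, -0.01, 0.0494]
eef_rot: [0.059, 0.998, -0.0, -0.002]
ft_force: [-0.9, -0.4, -0.1]
width: 0.0118
```

Call:
play_rows(
  motion=[
    [0,-0.05,0,0,0,0,0],
    [0,-0.1,0,0,0,0,0],
    [0,-0.15,0,0,0,0,0],
    [0,-0.2,0,0,0,0,0],
    [0,-0.2,0,0,0,0,0],
  ],
)

```text
time: 15.42
ee_pos: [0.5806, -0.0512, 0.0515]
eef_rot: [0.061, 0.998, -0.0, 0.0]
ft_force: [-0.3, -0.1, -1.6]
width: 0.0117
```

```bash
cat >> h.py <<'E'
BOX=np.array([.5638,-.1775]); BY=np.radians(-6.82)
def inbox(p): 
    d=np.asarray(p)[:2]-BOX; return np.array([d@[np.cos(BY),np.sin(BY)],d@[-np.sin(BY),np.cos(BY)]])
def st():
    s=r.read_state(); print('box xy',inbox(s['ee_pos']),'z',s['ee_pos'][2],'yaw',np.degrees(Ro.from_quat(s['eef_rot']).as_rotvec()),'F',s['ft_force'],'M',s['torque'],'w',s['width'],'t',s['time']); return s
E
python3 -c "
from h import *
st()"
```

```text
box xy [0.0017 0.1274] z 0.05149627374924391 yaw [ 10.8911 179.6548  -0.0163] F [-0.3421 -0.1229 -1.6473] M [0.0609 0.0027 0.0052] w 0.011677759818710227 t 15.425
```

Call:
play_rows(
  motion=[
    [0.003,-0.1,0.008,0,0,0,0],
    [0.003,-0.2,0.008,0,0,0,0],
    [0.003,-0.3,0.008,0,0,0,0],
    [0.003,-0.4,0.008,0,0,0,0],
    [0.003,-0.4,0.008,0,0,0,0],
  ],
)

```text
time: 16.05
ee_pos: [0.5698, -0.1324, 0.0498]
eef_rot: [0.062, 0.998, -0.001, -0.0]
ft_force: [-0.7, -0.8, -1.7]
width: 0.0118
```

```bash
python3 -c "
from h import *
st()"
```

```text
box xy [0.0006 0.0455] z 0.04981298004558819 yaw [ -11.0933 -179.6556    0.0937] F [-0.704  -0.8325 -1.6903] M [ 0.0764 -0.0131 -0.036 ] w 0.011808331172057778 t 16.05
```

Call:
play_rows(
  motion=[
    [0,-0.08,0,0,0,0,0],
    [0,-0.15,0,0,0,0,0],
    [0,-0.2,0,0,0,0,0],
    [0,-0.2,0,0,0,0,0],
  ],
)

```text
time: 16.55
ee_pos: [0.5656, -0.1701, 0.0497]
eef_rot: [0.06, 0.998, -0.0, 0.0]
ft_force: [0.3, 0.1, -1.3]
width: 0.0115
```

Call:
play_rows(
  motion=[
    [0,-0.015,0,0,0,0,0],
    [0,-0.015,0,0,0,0,0],
  ],
)

```text
time: 16.8
ee_pos: [0.5655, -0.1717, 0.0497]
eef_rot: [0.059, 0.998, 0.0, 0.0]
ft_force: [0.2, 0.2, -1.6]
width: 0.012
```

Call:
play_rows(
  motion=[
    [0,-0.01,0,0,0,0,0],
    [0,-0.01,0,0,0,0,0],
  ],
)

```text
time: 17.05
ee_pos: [0.5652, -0.174, 0.0497]
eef_rot: [0.06, 0.998, -0.0, -0.0]
ft_force: [-0.3, -0.7, -1.8]
width: 0.0116
```

```bash
python3 -c "
from h import *
st()"
```

```text
box xy [0.001  0.0037] z 0.049718579189472624 yaw [ -10.7313 -179.679     0.0001] F [-0.2911 -0.6744 -1.7657] M [ 0.0021  0.0151 -0.0226] w 0.011619179586852867 t 17.05
```

Nearly home. Small steps until it butts against the stop.

Call:
play_rows(
  motion=[
    [0,-0.01,0,0,0,0,0],
    [0,-0.01,0,0,0,0,0],
  ],
)

```text
time: 17.3
ee_pos: [0.565, -0.1761, 0.0497]
eef_rot: [0.06, 0.998, -0.0, 0.0]
ft_force: [0.4, 0.2, -1.2]
width: 0.0115
```

Call:
play_rows(
  motion=[
    [0,-0.01,0,0,0,0,0],
    [0,-0.01,0,0,0,0,0],
  ],
)

```text
time: 17.55
ee_pos: [0.5647, -0.1781, 0.0497]
eef_rot: [0.06, 0.998, 0.0, -0.0]
ft_force: [-0.5, 0.7, -1.4]
width: 0.0111
```

Call:
play_rows(
  motion=[
    [0,-0.01,0,0,0,0,0],
    [0,-0.01,0,0,0,0,0],
  ],
)

```text
time: 17.8
ee_pos: [0.5647, -0.1791, 0.0497]
eef_rot: [0.059, 0.998, 0.001, 0.0]
ft_force: [-0.6, 3.8, -0.4]
width: 0.0118
```

Call:
play_rows(
  motion=[
    [0,-0.01,0,0,0,0,0],
    [0,-0.01,0,0,0,0,0],
  ],
)

```text
time: 18.05
ee_pos: [0.5647, -0.1791, 0.0498]
eef_rot: [0.059, 0.998, 0.002, -0.0]
ft_force: [-1.1, 10.1, 2.2]
width: 0.0118
```

Call:
play_rows(
  motion=[
    [0,0,0.01,0,0,0,0],
    [0,0,0.01,0,0,0,0],
  ],
)

```text
time: 18.3
ee_pos: [0.5651, -0.1791, 0.048]
eef_rot: [0.059, 0.998, 0.002, 0.0]
ft_force: [-0.5, 9.5, 4.1]
width: 0.0115
```

```bash
python3 -c "
from h import *
st()"
```

```text
box xy [ 0.0014 -0.0015] z 0.04800876415331483 yaw [ 10.5426 179.6681   0.2789] F [-0.5484  9.5314  4.1256] M [ 2.0833  0.0737 -0.0717] w 0.011499499971021362 t 18.3
```

The lid is against the stop: 10 N at box y ≈ −1.5 mm, and it rests on the ledges. Releasing and lifting.

Call:
play_rows(
  motion=[
    [0,0.005,0,0,0,0,45],
    [0,0.005,0,0,0,0,45],
    [0,0.005,0,0,0,0,45],
    [0,0.005,0,0,0,0,45],
  ],
)

```text
time: 18.8
ee_pos: [0.5643, -0.1813, 0.0477]
eef_rot: [0.06, 0.998, -0.0, 0.0]
ft_force: [0.3, -0.0, -1.0]
width: 0.0376
```

Call:
play_rows(
  motion=[
    [0,0,-0.2,0,0,0,45],
    [0,0,-0.45,0,0,0,45],
    [0,0.3,-0.5,0,0,0,45],
    [0,0.6,-0.5,0,0,0,45],
    [0,0.9,-0.5,0,0,0,45],
  ],
)

```text
time: 19.42
ee_pos: [0.586, -0.0005, 0.1482]
eef_rot: [0.06, 0.998, 0.0, 0.0]
ft_force: [0.9, 0.0, -0.7]
width: 0.0391
```

```bash
cat >> h.py <<'E'
def g2(by,z,tilt,x=0,L=.037-.008,s=None,out=True):
    """place bar-grip point (8 mm behind real tip, L behind TCP) at box (x,by,z), tool tilted (deg) so body leans to +y"""
    s=s or r.read_state(); B=Ro.from_euler('z',BY)
    D=Ro.from_matrix(np.diag([-1,1,-1.]))
    Rt=B*Ro.from_euler('x',-tilt,degrees=True)*D
    p=np.r_[BOX,0]+B.apply([x,by,z])+Rt.apply([0,0,L])
    R0=Ro.from_quat(s['eef_rot']); d=R0.inv().apply(p-s['ee_pos']); rv=(R0.inv()*Rt).as_rotvec()
    if out: print(np.round(d/.2,3),np.round(rv/(np.pi/2),3),'axis',B.inv().apply(Rt.apply([0,0,1])))
    return p,Rt
E
python3 - <<'E'
from h import *
s=st(); print(s['ee_pos'])
c=eyes.camera('wrist'); save('w9.png',c['image'])
g2(.152,.107,20)
E
```

```text
box xy [0.001  0.1784] z 0.14815628260938246 yaw [ 10.7774 179.6256   0.0317] F [ 0.9427  0.0475 -0.7196] M [-0.0212 -0.0717 -0.0115] w 0.03913034584298905 t 19.425
[ 0.586  -0.0005  0.1482]
[ 0.003 -0.237  0.338] [0.225 0.001 0.006] axis [ 0.     -0.342  -0.9397]
```

View pics/w9.png

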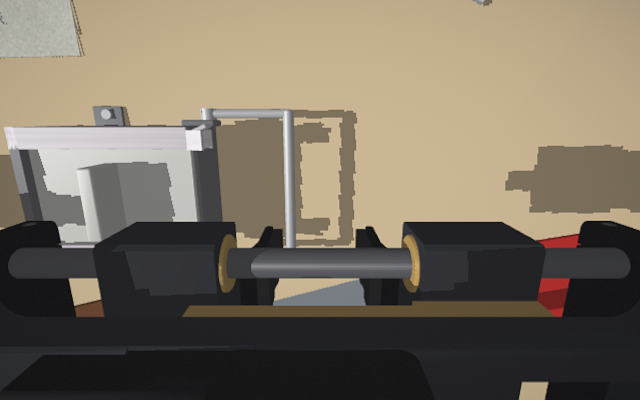

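The lid is seated in the box (px 25–195, rib near 90), and the bail bar is at px col 290. Next: tilt 20° with the body leaning outward, move above the bar, then grip it.

Call:
play_rows(
  motion=[
    [0.003,-0.237,0.338,0.225,0,0.006,45],
    [0.003,-0.237,0.338,0.225,0,0.006,45],
    [0.003,-0.237,0.338,0.225,0,0.006,45],
    [0.003,-0.237,0.338,0.225,0,0.006,45],
  ],
)

```text
time: 19.98
ee_pos: [0.5801, -0.05, 0.0812]
eef_rot: [0.064, 0.983, -0.174, -0.01]
ft_force: [0.8, -1.1, 1.1]
width: 0.0393
```

Run:
```python
from h import *
s=st(); print(s['ee_pos'],s['joint_positions'])
c=eyes.camera('wrist')
print([(round(d['p'],2),np.round(d['xy']),inbox(onz(c,d['xy'],.0467))) for d in eyes.landmark_of(c,'bail_bar')[:2]])
# bar edge profile along an image row far from the fingers, in box y at bar height
for x in(-.06,-.05,-.04):
  B=Ro.from_euler('z',BY); ys=np.arange(.12,.185,.001); v=[]
  for y in ys:
    u=proj(c,np.r_[BOX,0]+B.apply([x,y,.0467])); v.append(int(c['image'][int(round(u[1])),int(round(u[0]))].astype(int)@[0,0,1]) if 0<=u[1]<400 else -1)
  print(x,u,v)
g2(.1517,.0467,20)
```

```text
box xy [0.0011 0.1285] z 0.08122052695254717 yaw [ -11.4732 -175.7558   31.1193] F [ 0.8172 -1.1265  1.0665] M [ 0.3779 -0.0832  0.0287] w 0.03927525906984799 t 19.975
[ 0.5801 -0.05    0.0812] [-0.6361  0.4158  0.5292  1.6978  0.1442  1.1749  1.243 ]
[(0.79, array([363., 210.]), array([-0.0018,  0.1505])), (0.36, array([253., 208.]), array([0.0053, 0.0567]))]
-0.06 [415.6682 128.1799] [98, 99, 98, 98, 98, 98, 98, 99, 98, 98, 98, 98, 98, 97, 99, 98, 98, 98, 98, 98, 98, 98, 99, 98, 94, 110, 217, 234, 225, 189, 172, 150, 132, 112, 112, 100, 97, 97, 97, 98, 98, 99, 99, 98, 97, 98, 98, 98, 98, 98, 98, 98, 98, 97, 98, 98, 99, 98, 99, 97, 98, 98, 98, 97, 132]
-0.05 [414.731  143.6454] [98, 98, 98, 98, 98, 99, 98, 98, 99, 98, 99, 98, 98, 98, 99, 98, 98, 99, 98, 98, 98, 98, 98, 98, 94, 135, 200, 237, 240, 179, 168, 142, 126, 114, 112, 108, 97, 98, 99, 98, 98, 98, 98, 98, 98, 98, 98, 98, 97, 98, 98, 98, 98, 98, 98, 98, 98, 98, 98, 98, 98, 97, 98, 98, 98]
-0.04 [413.815  158.7616] [99, 98, 98, 99, 99, 98, 99, 98, 99, 99, 98, 98, 99, 99, 98, 99, 99, 99, 99, 98, 98, 98, 99, 98, 98, 164, 205, 241, 232, 197, 163, 152, 119, 113, 113, 104, 99, 98, 98, 99, 98, 98, 99, 98, 98, 95, 154, 158, 155, 156, 155, 156, 156, 156, 156, 156, 156, 155, 156, 156, 156, 156, 156, 156, 155]
[0.009 0.173 0.268] [-0.001 -0.    -0.008] axis [ 0.     -0.342  -0.9397]
```

The bar shows at box y ≈ 145–155 mm, which agrees with the model. Descending and gripping.

Call:
play_rows(
  motion=[
    [0.005,0.06,0.09,0,0,-0.008,45],
    [0.009,0.12,0.19,0,0,-0.008,45],
    [0.009,0.168,0.268,0,0,-0.008,45],
    [0.009,0.168,0.268,0,0,-0.008,45],
  ],
)

```text
time: 20.58
ee_pos: [0.5786, -0.0361, 0.0168]
eef_rot: [0.057, 0.983, -0.176, -0.013]
ft_force: [0.6, 0.2, 0.7]
width: 0.0391
```

Call:
play_rows(
  motion=[
    [0,0,0,0,0,0,0],
    [0,0,0,0,0,0,0],
    [0,0,0,0,0,0,0],
    [0,0,0,0,0,0,0],
  ],
  squeeze=15,
)

```text
time: 21.08
ee_pos: [0.5797, -0.036, 0.0185]
eef_rot: [0.057, 0.983, -0.175, -0.011]
ft_force: [-0.1, -0.5, 0.3]
width: 0.0071
```

Run:
```python
from h import *
s=st(); R0=Ro.from_quat(s['eef_rot']); B=Ro.from_euler('z',BY)
tip=s['ee_pos']-R0.apply([0,0,.029]); print('grip pt box',inbox(tip),tip[2])
p0,_=g2(.077+.075*np.cos(.0897),.0467,20,out=False)
for th in(.4,.7,1.0,1.3,1.6,1.85,2.05,2.2):   # shifts relative to current pose, tool frame, fixed tilt
    d=B.apply([0,.075*(np.cos(th)-np.cos(.0897)),.075*(np.sin(th)-np.sin(.0897))]); print(th,np.round(R0.inv().apply(d)/.2,3))
```

```text
box xy [-0.001   0.1424] z 0.01846202994348392 yaw [ -10.2345 -175.6313   31.3192] F [-0.1032 -0.4742  0.262 ] M [ 0.4529 -0.0275  0.0074] w 0.007145418776682479 t 21.075
grip pt box [-0.001   0.1524] 0.04567309105582546
0.4 [ 0.    -0.065 -0.096]
0.7 [ 0.001 -0.153 -0.165]
1.0 [ 0.001 -0.258 -0.205]
1.3 [ 0.001 -0.37  -0.213]
1.6 [ 0.002 -0.479 -0.187]
1.85 [ 0.002 -0.56  -0.142]
2.05 [ 0.002 -0.616 -0.092]
2.2 [ 0.002 -0.651 -0.048]
```

Call:
play_rows(
  motion=[
    [0,0,0,0,0,0,0],
    [0,0,0,0,0,0,0],
  ],
)

```text
time: 21.32
ee_pos: [0.5796, -0.036, 0.0182]
eef_rot: [0.057, 0.983, -0.175, -0.012]
ft_force: [1.2, -0.1, -0.1]
width: 0.001
```

Run:
```python
from h import *
st()
c=eyes.camera('wrist')
B=Ro.from_euler('z',BY)
for x in(-.06,-.05):
  for z in (.0467,.035):
    ys=np.arange(.11,.18,.001)
    v=[]
    for y in ys:
      u=proj(c,np.r_[BOX,0]+B.apply([x,y,z])); v.append(c['image'][int(round(u[1])),int(round(u[0])),2] if 0<=u[1]<400 else 0)
    v=np.array(v); print(x,z,u,ys[v>150])
```

```text
box xy [-0.0011  0.1424] z 0.018217012631872705 yaw [ -10.218  -175.6098   31.3315] F [ 1.2044 -0.0669 -0.113 ] M [ 0.4215 -0.0627 -0.1026] w 0.0009699518832774622 t 21.325
-0.06 0.0467 [368.9763 136.849 ] [0.145 0.146 0.147 0.148 0.149 0.15 ]
-0.06 0.035 [373.4432 135.8533] [0.14  0.141 0.142 0.143 0.144 0.145]
-0.05 0.0467 [368.1659 157.0289] [0.145 0.146 0.147 0.148 0.149 0.15 ]
-0.05 0.035 [372.6204 154.7961] [0.14  0.141 0.142 0.143 0.144 0.145]
```

The fingers closed above the bar without touching it; the bar hasn't moved. I'll reopen, go 12 mm deeper and grip again.

Call:
play_rows(
  motion=[
    [0,-0.02,-0.056,0,0,0,45],
    [0,-0.02,-0.056,0,0,0,45],
    [0,-0.02,-0.056,0,0,0,45],
    [0,-0.02,-0.056,0,0,0,45],
    [0,-0.02,-0.056,0,0,0,45],
  ],
)

```text
time: 22.0
ee_pos: [0.5795, -0.036, 0.0299]
eef_rot: [0.057, 0.983, -0.175, -0.012]
ft_force: [0.0, 0.4, -0.2]
width: 0.0375
```

Call:
play_rows(
  motion=[
    [0,0.02,0.06,0,0,0,45],
    [0,0.037,0.112,0,0,0,45],
    [0,0.037,0.112,0,0,0,45],
  ],
)

```text
time: 22.38
ee_pos: [0.5784, -0.037, 0.0052]
eef_rot: [0.057, 0.983, -0.176, -0.013]
ft_force: [-0.0, -0.9, 0.2]
width: 0.0392
```

Call:
play_rows(
  motion=[
    [0,0,0,0,0,0,0],
    [0,0,0,0,0,0,0],
    [0,0,0,0,0,0,0],
    [0,0,0,0,0,0,0],
    [0,0,0,0,0,0,0],
  ],
)

```text
time: 23.0
ee_pos: [0.5789, -0.0419, 0.0073]
eef_rot: [0.059, 0.982, -0.178, -0.012]
ft_force: [1.3, -12.9, -1.2]
width: 0.0092
```

Run:
```python
from h import *
s=st(); R0=Ro.from_quat(s['eef_rot'])
tip=s['ee_pos']-R0.apply([0,0,.037]); print('tip box',inbox(tip),tip[2])
```

```text
box xy [-0.0011  0.1364] z 0.007276778038674117 yaw [ -10.557  -175.4525   31.7967] F [  1.3198 -12.9125  -1.2157] M [-2.4463 -0.3137  0.2403] w 0.009154771266838882 t 23.0
tip box [-0.001   0.1494] 0.04192154063932917
```

Now the bar is gripped, but only at the very tip (width 9.2 mm, sideways force 13 N). I had the grip-depth sign wrong. I'll reopen, go about 9 mm deeper and 5 mm toward the box, then regrip.

Call:
play_rows(
  motion=[
    [0,0,0,0,0,0,30],
    [0,-0.028,0,0,0,0,30],
    [0,-0.028,0.025,0,0,0,30],
    [0,-0.028,0.048,0,0,0,30],
    [0,-0.028,0.048,0,0,0,30],
  ],
)

```text
time: 23.62
ee_pos: [0.578, -0.0452, -0.0011]
eef_rot: [0.057, 0.983, -0.175, -0.012]
ft_force: [0.4, -0.0, -0.3]
width: 0.0262
```

Call:
play_rows(
  motion=[
    [0,0,0,0,0,0,0],
    [0,0,0,0,0,0,0],
    [0,0,0,0,0,0,0],
    [0,0,0,0,0,0,0],
  ],
)

```text
time: 24.12
ee_pos: [0.5786, -0.0448, -0.0005]
eef_rot: [0.057, 0.983, -0.175, -0.011]
ft_force: [0.7, 2.1, 0.1]
width: 0.0091
```

Run:
```python
from h import *
s=st(); R0=Ro.from_quat(s['eef_rot']); B=Ro.from_euler('z',BY)
tip=s['ee_pos']-R0.apply([0,0,.037]); print('tip box',inbox(tip),tip[2])
t0=.07
for th in(.4,.7,1.0,1.3,1.6,1.85,2.05,2.2):
    d=B.apply([0,.075*(np.cos(th)-np.cos(t0)),.075*(np.sin(th)-np.sin(t0))]); print(th,np.round(R0.inv().apply(d)/.2,3))
```

```text
box xy [-0.0011  0.1335] z -0.0005353773925018748 yaw [ -10.1892 -175.6324   31.2977] F [0.7054 2.0616 0.1255] M [ 0.7696 -0.1265 -0.002 ] w 0.009109616657444267 t 24.125
tip box [-0.001   0.1463] 0.034185087588841465
0.4 [ 0.    -0.068 -0.103]
0.7 [ 0.001 -0.156 -0.172]
1.0 [ 0.001 -0.261 -0.212]
1.3 [ 0.002 -0.373 -0.22 ]
1.6 [ 0.002 -0.482 -0.194]
1.85 [ 0.002 -0.564 -0.149]
2.05 [ 0.002 -0.619 -0.099]
2.2 [ 0.002 -0.654 -0.054]
```

Call:
play_rows(
  motion=[
    [0,-0.028,-0.056,0,0,0,0],
    [0,-0.068,-0.103,0,0,0,0],
    [0,-0.11,-0.142,0,0,0,0],
    [0.001,-0.156,-0.172,0,0,0,0],
    [0.001,-0.156,-0.172,0,0,0,0],
  ],
)

```text
time: 24.75
ee_pos: [0.5769, -0.0606, 0.0443]
eef_rot: [0.057, 0.983, -0.174, -0.011]
ft_force: [-2.5, 10.1, 6.8]
width: 0.0091
```

Run:
```python
from h import *
s=st(); R0=Ro.from_quat(s['eef_rot']); B=Ro.from_euler('z',BY)
tip=s['ee_pos']-R0.apply([0,0,.037]); print('tip box',inbox(tip),tip[2])
t0=.7
for th in(.85,1.0,1.15,1.3,1.45,1.6,1.75,1.85,2.05,2.15):
    d=B.apply([0,.075*(np.cos(th)-np.cos(t0)),.075*(np.sin(th)-np.sin(t0))]); print(th,np.round(R0.inv().apply(d)/.2,3))
c=eyes.camera('scene')
print([(round(d['p'],2),np.round(d['xy'])) for d in eyes.landmark_of(c,'bail_bar')[:2]], proj(c,np.r_[BOX,0]+B.apply([0,.077+.075*np.cos(.7),.04+.075*np.sin(.7)])))
```

```text
box xy [-0.0009  0.1176] z 0.044313990778344595 yaw [ -10.1946 -175.7369   31.0657] F [-2.516  10.0724  6.7724] M [ 1.8302  0.5036 -0.3734] w 0.009075680779994391 t 24.75
tip box [-0.0009  0.1303] 0.07907042009591646
0.85 [ 0.    -0.051 -0.024]
1.0 [ 0.    -0.104 -0.041]
1.15 [ 0.001 -0.16  -0.049]
1.3 [ 0.001 -0.216 -0.049]
1.45 [ 0.001 -0.272 -0.04 ]
1.6 [ 0.001 -0.325 -0.023]
1.75 [ 0.001 -0.376  0.002]
1.85 [ 0.001 -0.407  0.022]
2.05 [ 0.001 -0.463  0.072]
2.15 [ 0.002 -0.487  0.101]
[(0.76, array([326., 210.]))] [322.8325 209.4997]
```

The bail is following. The residual outward force suggests it started at θ ≈ 0.02, so I'll re-base the arc on that.

Run:
```python
from h import *
s=r.read_state(); R0=Ro.from_quat(s['eef_rot']); B=Ro.from_euler('z',BY)
cy,cz=.1289,.0773
for th in(.85,1.0,1.15,1.3,1.45,1.6,1.75,1.9,2.0,2.1,2.2):
    d=B.apply([0,.077+.075*np.cos(th)-.0057-cy,.04+.075*np.sin(th)-.0073-cz]); print(th,np.round(R0.inv().apply(d)/.2,3))
```

```text
0.85 [ 0.    -0.058 -0.041]
1.0 [ 0.    -0.112 -0.058]
1.15 [ 0.001 -0.168 -0.066]
1.3 [ 0.001 -0.224 -0.066]
1.45 [ 0.001 -0.279 -0.057]
1.6 [ 0.001 -0.333 -0.04 ]
1.75 [ 0.001 -0.383 -0.015]
1.9 [ 0.002 -0.43   0.017]
2.0 [ 0.002 -0.458  0.042]
2.1 [ 0.002 -0.483  0.069]
2.2 [ 0.002 -0.505  0.099]
```

Call:
play_rows(
  motion=[
    [0,-0.058,-0.041,0,0,0,0],
    [0,-0.112,-0.058,0,0,0,0],
    [0.001,-0.168,-0.066,0,0,0,0],
    [0.001,-0.224,-0.066,0,0,0,0],
    [0.001,-0.279,-0.057,0,0,0,0],
  ],
)

```text
time: 25.48
ee_pos: [0.5704, -0.1116, 0.0728]
eef_rot: [0.057, 0.983, -0.175, -0.012]
ft_force: [0.1, 2.9, 0.9]
width: 0.0092
```

Run:
```python
from h import *
s=st(); R0=Ro.from_quat(s['eef_rot'])
tip=s['ee_pos']-R0.apply([0,0,.037]); t=np.r_[inbox(tip)[1],tip[2]]; b=t+[.0057,.0073]-[.077,.04]; print('bar rel',b,np.hypot(*b),np.arctan2(b[1],b[0]))
```

```text
box xy [-0.0013  0.0662] z 0.07275656851588927 yaw [ -10.2618 -175.5974   31.3491] F [0.0793 2.8869 0.9382] M [ 1.132  -0.22   -0.0536] w 0.009172917403925384 t 25.475
bar rel [0.0077 0.0748] 0.07516662800554985 1.467855957935842
```

Call:
play_rows(
  motion=[
    [0,-0.054,0.017,0,0,0,0],
    [0,-0.104,0.042,0,0,0,0],
    [0.001,-0.151,0.074,0,0,0,0],
    [0.001,-0.179,0.099,0,0,0,0],
    [0.001,-0.204,0.126,0,0,0,0],
  ],
)

```text
time: 26.1
ee_pos: [0.5647, -0.1576, 0.0627]
eef_rot: [0.057, 0.983, -0.175, -0.012]
ft_force: [-0.4, 3.0, 0.1]
width: 0.009
```

Call:
play_rows(
  motion=[
    [0,0,0,0,0,0,20],
    [0,0,0,0,0,0,20],
    [0,0,0,0,0,0,20],
  ],
)

```text
time: 26.48
ee_pos: [0.5649, -0.1572, 0.0631]
eef_rot: [0.057, 0.983, -0.176, -0.012]
ft_force: [-1.1, -0.6, 0.4]
width: 0.0169
```

Run:
```python
from h import *
s=st(); R0=Ro.from_quat(s['eef_rot'])
tip=s['ee_pos']-R0.apply([0,0,.037]); t=np.r_[inbox(tip)[1],tip[2]]; b=t+[.0057,.0073]-[.077,.04]; print('tip',t,'bar rel',b,np.hypot(*b),np.arctan2(b[1],b[0]))
```

```text
box xy [-0.0013  0.0203] z 0.06309417065729864 yaw [ -10.2089 -175.6002   31.3606] F [-1.1025 -0.5626  0.4485] M [ 0.4343 -0.0472  0.0022] w 0.01688183167666538 t 26.475
tip [0.0331 0.0978] bar rel [-0.0382  0.0651] 0.07549591356761869 2.1016779865974504
```

The bar is released at θ ≈ 2.10. I'll back off along the tool axis, close the fingers and press it down along the arc.

Call:
play_rows(
  motion=[
    [0,0,-0.08,0,0,0,20],
    [0,0,-0.15,0,0,0,0],
    [0,0,-0.15,0,0,0,0],
    [0,0,-0.15,0,0,0,0],
    [0,0,-0.15,0,0,0,0],
  ],
)

```text
time: 27.1
ee_pos: [0.5658, -0.147, 0.0908]
eef_rot: [0.057, 0.983, -0.175, -0.012]
ft_force: [-0.5, -0.9, 0.4]
width: 0.0002
```

Call:
play_rows(
  motion=[
    [0,0.041,0,0,0,0,0],
    [0,0.041,0.046,0,0,0,0],
    [0,0.041,0.046,0,0,0,0],
  ],
)

```text
time: 27.48
ee_pos: [0.5658, -0.1428, 0.0787]
eef_rot: [0.057, 0.983, -0.176, -0.012]
ft_force: [0.6, -0.8, 0.1]
width: 0.0001
```

Call:
play_rows(
  motion=[
    [0,0.001,0.041,0,0,0,0],
    [0,-0.016,0.064,0,0,0,0],
    [0,-0.032,0.087,0,0,0,0],
    [0,-0.045,0.112,0,0,0,0],
    [0,-0.057,0.137,0,0,0,0],
  ],
)

```text
time: 28.1
ee_pos: [0.5642, -0.1631, 0.0579]
eef_rot: [0.057, 0.983, -0.175, -0.011]
ft_force: [-0.6, -0.7, 1.4]
width: 0.0006
```

Run:
```python
from h import *
s=st(); R0=Ro.from_quat(s['eef_rot'])
tip=s['ee_pos']-R0.apply([0,0,.037]); t=np.r_[inbox(tip)[1],tip[2]]; print('tip',t)
```

```text
box xy [-0.0013  0.0144] z 0.05785829557836643 yaw [ -10.2519 -175.6099   31.3602] F [-0.5643 -0.6927  1.4042] M [0.2394 0.0124 0.0054] w 0.0005542496146734112 t 28.1
tip [0.0272 0.0926]
```

Call:
play_rows(
  motion=[
    [0,-0.007,0.018,0,0,0,0],
    [0,-0.013,0.035,0,0,0,0],
    [0,-0.013,0.035,0,0,0,0],
  ],
)

```text
time: 28.48
ee_pos: [0.5637, -0.1673, 0.0523]
eef_rot: [0.057, 0.983, -0.175, -0.012]
ft_force: [-0.4, -0.8, 1.7]
width: 0.0003
```

Call:
play_rows(
  motion=[
    [0,0,0.01,0,0,0,0],
    [0,0,0.01,0,0,0,0],
  ],
)

```text
time: 28.72
ee_pos: [0.5639, -0.1676, 0.0515]
eef_rot: [0.057, 0.983, -0.175, -0.011]
ft_force: [-4.8, 4.3, 14.8]
width: 0.0005
```

Run:
```python
from h import *
s=st(); R0=Ro.from_quat(s['eef_rot'])
tip=s['ee_pos']-R0.apply([0,0,.037]); t=np.r_[inbox(tip)[1],tip[2]]; print('tip',t)
```

```text
box xy [-0.001   0.0099] z 0.05151330708125252 yaw [ -10.221  -175.6368   31.3149] F [-4.7982  4.2951 14.7614] M [ 0.09    1.2448 -0.4848] w 0.0004931231600971952 t 28.725
tip [0.0227 0.0862]
```

The bar hit hard contact where the stop should be: tip (22.7, 86.2) against a predicted (23.1, 86.9), at 15 N. One slight extra press, then retract and look.

Call:
play_rows(
  motion=[
    [0,0,0.006,0,0,0,0],
    [0,0,0.006,0,0,0,0],
  ],
)

```text
time: 28.98
ee_pos: [0.5641, -0.1677, 0.0512]
eef_rot: [0.057, 0.983, -0.175, -0.011]
ft_force: [-9.0, 5.5, 24.5]
width: 0.0004
```

Call:
play_rows(
  motion=[
    [0,0.01,-0.2,0,0,0,0],
    [0,0.01,-0.5,0,0,0,0],
    [0,0.1,-0.8,0,0,0,0],
    [-0.45,0.1,-0.9,-0.11,0,0,0],
    [-0.45,0.1,-0.9,-0.22,0,0,0],
  ],
)

```text
time: 29.6
ee_pos: [0.6661, -0.0945, 0.2123]
eef_rot: [0.055, 0.999, -0.001, 0.0]
ft_force: [-0.2, 0.4, -0.3]
width: 0.0004
```

Call:
play_rows(
  motion=[
    [0,0,0,0,0,0,0],
    [0,0,0,0,0,0,0],
  ],
)

```text
time: 29.85
ee_pos: [0.6625, -0.0986, 0.2103]
eef_rot: [0.059, 0.998, -0.004, -0.002]
ft_force: [0.4, 0.4, -0.2]
width: 0.0005
```

Run:
```python
from h import *
s=st(); c=eyes.camera('wrist'); sc=eyes.camera('scene'); B=Ro.from_euler('z',BY)
W=lambda X: np.r_[BOX,0]+B.apply(X)
a=c['image'].copy()
P={'bar-':[-.074,.017,.085],'bar+':[.074,.017,.085],'rib-':[-.03,0,.107],'rib+':[.03,0,.107],'lidend':[-.04,.07,.072]}
for k,X in P.items():
    u=proj(c,W(X)); print(k,u); cv2.drawMarker(a,tuple(int(round(v)) for v in u),(255,0,0),0,8,1)
for k in(c,sc): print([(round(d['p'],2),np.round(d['xy'])) for d in eyes.landmark_of(k,'bail_bar')[:2]],proj(k,W([0,.017,.085])))
for l in('spray_bottle','glove_box','marker'): print(l,[(round(d['p'],2),onz(sc,d['xy'],0)[:2]) for d in eyes.landmark_of(sc,l)[:1]])
b=sc['image'][190:300,220:360]
save('f.png',np.vstack([cv2.resize(a[0:240,100:540],(550,300)),cv2.resize(b,(382,300)) if 0 else cv2.copyMakeBorder(cv2.resize(b,(382,300)),0,0,0,168,cv2.BORDER_CONSTANT)]))
```

```text
box xy [0.0886 0.0901] z 0.21033010571059982 yaw [ -10.5425 -179.4488    0.7046] F [ 0.4064  0.3913 -0.2427] M [ 0.0765 -0.0192  0.0726] w 0.0004946523968022072 t 29.85
bar- [240.6606  13.4138]
bar+ [248.7669 172.6336]
rib- [218.2871  60.329 ]
rib+ [223.0013 129.4959]
lidend [299.5322  56.0461]
[(0.61, array([243.,  95.])), (0.18, array([299.,  96.]))] [244.9437  97.5402]
[(0.7, array([296., 230.]))] [293.2241 230.3174]
spray_bottle [(0.83, array([ 0.5616, -0.43  ]))]
glove_box [(0.71, array([ 0.7736, -0.0596]))]
marker [(0.63, array([0.6464, 0.4324]))]
```

View pics/f.png

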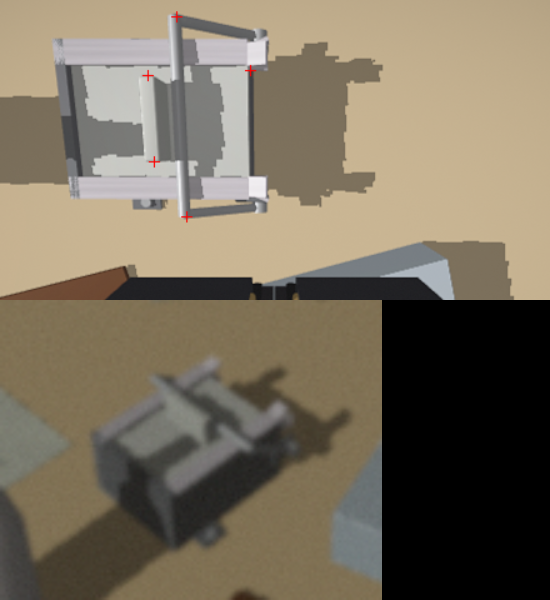

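The bar matches the closed-position markers, the lid is home and the rib is behind the bar. The bottle landmark shifted a little between readings, so I'll check the bystanders by image comparison before handing in.

Run:
```python
from h import *
sc=eyes.camera('scene'); o=cv2.cvtColor(cv2.imread('pics/scene0.png'),cv2.COLOR_BGR2GRAY); n=cv2.cvtColor(sc['image'],cv2.COLOR_RGB2GRAY)
for k,(a,b,c,d) in dict(bottle=(230,330,170,240),carton=(215,300,340,415),marker=(150,185,405,430),red=(185,225,390,450),brown=(290,385,260,355),decoy=(150,195,262,330)).items():
    T=o[a:b,c:d]; S=n[a-10:b+10,c-10:d+10]; m=cv2.matchTemplate(S,T,cv2.TM_CCOEFF_NORMED); print(k,cv2.minMaxLoc(m)[1],np.array(cv2.minMaxLoc(m)[3])-10)
job.close_job()
```

```text
bottle 0.9939271807670593 [0 0]
carton 0.9621499180793762 [0 0]
marker 0.8008790612220764 [0 0]
red 0.8798134326934814 [-1 -1]
brown 0.9967374801635742 [0 0]
decoy 0.4063762128353119 [ 1 -2]
the job is handed in; nothing more can be done
```

The box is closed: the smaller white lid is fully home, and the bail is pressed down to its stop across the rails, on the mouth side of the grip. I handed the job in at about 30 s.

**Lid:** It slid in with almost no force until it met the closed end, which pushed back with 10 N at about the expected home position (box y −1.5 mm, within calibration).

**Bail:** I gripped the bar, swung it over from outside the mouth, let go and pressed it down with closed fingers. It stopped hard at 15–25 N, where the closed position should be. In the last view both bar ends matched their predicted closed-position pixels, and the bar lay beside the grip. The gripper was clear with no force on it.

**What went wrong:** The real fingertips turned out to be about 37 mm short of the reported tool point. That cost one empty grasp at the lid. A depth sign error of mine cost one empty grasp and one weak one at the bar. I found the 37 mm offset by touching the lid's rib and corrected for it.

**Other things on the desk:**
- **Bottle, carton, marker and brown lid:** no shift in the before-and-after image comparison. One bottle position reading differed by 18 mm, but the image match showed no movement, so I took it as noise.
- **Red lid:** matched to within 1 px.
- **Larger white lid:** the match was poor (0.41). It is nearest the arm, so that may be shadow or the arm in the way. I never handled it, but the last check did not confirm it stayed put.

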